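# Pin the valve drive coupling and snap its guard home

### The job

Couple the air cylinder to the gas valve: move the red-headed pin from its parking hole into the coupling, straight down through the fork and the eye between its cheeks, until its collar rests on the fork. Then set the yellow guard over the coupling and press it straight down until both spring clips snap over its beads and it sits flat on the base plate, and finish while still holding the guard and pressing it down firmly; do not let go. Leave the sand timer, the vial and the roll of tape where they stand.

Things in the scene. Friction and masses are not known exactly. Their poses are not given: they have to be found in the camera images.
- valve_unit: Fixed: 124 x 238 x 8 mm aluminium base plate on the bench; air cylinder at its +y end (end cap from y = 37 mm, 46 mm wide, top 57 mm up), steel valve with brass ports at its -y end (gland from y = -36, block from y = -44 mm, port tops 67 mm up), in line along y. Origin: bench level, straight below the coupling's hole. x, y: the unit's axes (turned with it), z up.
- fork_hole (a point): Where the pin belongs: centre of the mouth of the upright 12 mm hole through fork and eye, on the fork's top face, 46 mm above the bench. Dark steel fork, 24 mm (x) by 26 mm (y), two 7 mm cheeks; the valve slide's 8 mm eye lies between them with up to 0.8 mm end play along y and is centred by the pin. Axes as the unit's. Free beside the fork along x down to the clips' tops, 50 mm up.
- stow_hole (a point): Centre of the mouth of the 12 mm parking hole in the black 24 mm square bush at the plate's front edge, 44 mm above the bench; in the unit's axes 64 mm toward -x and 28 mm toward +y of the coupling's hole. The pin stands upright in it at the start, collar on the mouth.
- pin_head (a point): Centre of the red round grip of the loose coupling pin (40 g): grip 15 mm diameter, 19 mm tall, its top 9.5 mm above this point; z up along the pin. Under it a steel collar 20 mm diameter, 4 mm thick, underside 13.5 mm below this point; then a 10 mm shaft 34 mm long, its last 5 mm tapered to 4.4 mm.
- pin_collar (a point): Underside of the pin's collar, on the pin's axis, 13.5 mm below the centre of the red grip. It rests on the fork's top face when the pin is home.
- guard_rib (a point): Point on the grip rib of the loose yellow guard (120 g, stands upright on the bench). Rib 14 mm thick (guard's x), 44 mm long (guard's y), 23 mm tall. The rib's top is 11 mm above this point, the guard's flat top 12 mm below it, the guard's lower edge 82 mm below it. z up.
- guard_base (a point): Centre of the guard's underside. Inverted U, 52 mm wide (x), 60 mm long (y), 70 mm tall without the rib; inside 44 mm wide and 65 mm high, open below and at both y ends. A half-round bead 3 mm proud, 36 mm long, centred 20 mm above the lower edge, runs along the outside of each x wall. Alike after a half turn.
- guard_seat (a point): Where guard_base belongs: on the plate's top, 8 mm above the bench, 38 mm straight below the coupling's hole; guard's x along this x or half a turn from it. Guide pads centre it across x to 1.5 mm; along y about 7 mm of play each way. Seated, its flat top is 78 mm and rib top 101 mm above the bench. It clears a pin that is home by 4 mm.
- clip_front (a joint): Deflection (rad) of the upright steel spring clip 35 mm to -x of the coupling's hole; 0 at rest, grows as its nose is pushed outward. Lowering the guard, its beads meet the sloped noses 12 to 17 mm above the seat, the push rises to 10 to 20 N for both, about 6 mm above the seat it drops and the clips pull the guard down, and 3 to 1 mm above it they are back at rest.
- clip_rear (a joint): The same for the clip 35 mm to +x of the coupling's hole. After the snap the guard still has to bear on the plate; about 10 N of push kept on it at the end is plenty.
- timer_mid (a point): Bystander: sand timer with green end caps, 42 x 42 x 104 mm, upright; its centre.
- vial_mid (a point): Bystander: glass vial with a blue screw cap, 28 mm diameter, 58 mm tall, upright; its centre.
- tape_mid (a point): Bystander: roll of thread seal tape with blue rims, 50 mm diameter, 14 mm tall, lying flat; its centre.

How it is judged:
On the way, in this order (a step that is already met when the one before it is completed fails the run):
1. The pin stands in the coupling with its collar on the fork (z of pin_collar in the frame of fork_hole between -0.002 and 0.002 m and horizontal distance between pin_collar and fork_hole below 0.003 m and angle between pin_collar's own z axis and vertical below 0.1 rad), for 0.2 s.
2. The guard is snapped down on the base plate over the pinned coupling, both clips sprung back over its beads (all of step 1 and z of guard_base in the frame of guard_seat below 0.0015 m and x of guard_base in the frame of guard_seat between -0.004 and 0.004 m and y of guard_base in the frame of guard_seat between -0.012 and 0.012 m and angle between guard_base's own z axis and vertical below 0.06 rad and angle between the y axis of guard_base and the y axis of guard_seat, either way round below 0.12 rad and value of joint each of clip_front, clip_rear below 0.05 rad), for 0.2 s.
At the end, for the whole second after the job is handed in: Pin collar on the fork (2 mm; axis 3 mm; 0.1 rad). Guard on the plate (1.5 mm high, 4 mm across, 12 mm along, tilt 0.06, square 0.12 rad), both clips sprung back (below 0.05 rad). The robot still holds or presses the guard, which bears on the unit with over 4 N (all of step 2 and contact force between guard and valve_unit above 4 N and contact force between any of the fingers, the arm and guard above 2 N); the arm keeps its last pose, push and grip.
It fails at once if The sand timer is moved by more than 3 cm (distance of timer_mid from where it was at the start of the episode above 0.03 m).
It fails at once if The vial is moved by more than 3 cm (distance of vial_mid from where it was at the start of the episode above 0.03 m).
It fails at once if The roll of tape is moved by more than 3 cm (distance of tape_mid from where it was at the start of the episode above 0.03 m).
It also fails if it takes over 61 s, if anything falls off the work surface, if the arm or the gripper's body presses on something with over 40 N, if the wrist force passes 120 N, or if a joint passes its speed limit or range.

### The arm

A 6-joint arm with a two-finger parallel gripper is mounted at the origin on a cart in front of the work surface, level with it; the furniture and walls round the work are solid. World frame = base frame: x ahead of the robot, y to its left, z up, the work surface at z = 0. Lengths are in m, angles in rad, forces in N, time in s.
With the tool pointing down it reaches from about 0.3 to 0.875 m from the base axis. Payload 6.4 kg.
Tool frame: the origin (TCP) lies midway between the tips of the shut fingers; the grasp point (between the pads) lies 19 mm behind it (ctrl.pinch_z is the distance from the TCP to the grasp point, in m); z points along the fingers, y is the line along which they close (so a half turn about z gives the same grasp; the last joint's range is limited). The gripper opens to 85 mm and grips with 20 to 120 N. Pads are 22 mm wide; open, the fingers measure 114 mm over their backs; the gripper's body (76 mm by 85 mm) begins 54 mm behind the grasp point. The pads swing forward as they close: fully open they stand 13 mm farther back than shut.
Start: joints at [-1.352, 0.181, 1.607, -0, 1.354, -0.206], TCP at [0.237, -0.524, 0.231] pointing down, gripper open.
Joint ranges: [-2.99, 2.99], [-0.89, 2.07], [0.3, 2.58], [-1.14, 4.28], [0, 2.63], [-3.12, 3.12]. Speed limits (rad/s): [2.57, 2.57, 3.01, 3.14, 3.14, 3.14].

### API

Orientations are given as a unit quaternion [w, x, y, z].
In Python, from bench import ctrl gives the robot as it stands.
- The arm moves only by the tool apply_moves, never from a script. Its argument "moves" is a list of rows, each an object with "jaw": the opening, from 0 (shut) to 1 (fully open); "offset": the shift along the tool's x, y, z in mm, a list of three; "rot": the turn, a rotation vector about the tool's x, y, z in degrees, a list of three. In form: [{"jaw": jaw, "offset": [dx, dy, dz], "rot": [ax, ay, az]}, ...]. A call has exactly 5 rows; each row shifts and turns the commanded pose from where the row before left it, along the tool's axes as they then stand; what a row does not reach is not made up. A row lasts 1/8 s, in which the tool goes at most 62.5 mm and 10.7 degrees, less where a joint would pass 70% of its speed; a pose out of reach is approached as far as the arm can. A call is refused whole if a number of a shift passes 62.5 or a number of a turn 10.7, either way. A call with a gripper value outside its range is refused whole. The fingers move at their own pace and stop on an object; the grip force is fixed at half the most. Time passes only in rows, so rows that do not move let the fingers close, or fill a call up. It gives the time, the measured TCP pose, the force, the opening and the grip force at its end, in the units of the state.
- ctrl.get_obs(): the state, without advancing time (a new reading comes with each control period).
- ctrl.camera(name): name is "side" or "top"; returns (picture, depth): 420x560x3 uint8, red, green, blue; 420x560 float32, m along the optical axis (not along the pixel's ray), 0 where there is no reading.
- ctrl.camera_params(name): a dict with "K" (3x3 intrinsics, pixels), "cam_to_world" (4x4, takes a point from camera to world coordinates). Camera axes: x right, y down, z forward; pixel columns grow to the right and rows downward; lengths in m; the calibration is good to about 2 mm. A picture is of the moment at which its call begins. camera_params takes no time and is no camera call.
- ctrl.hand_in(): hands the job in; it is judged then, once.
Trained networks look in the newest picture that a camera, given by its name, has taken for a name from the list of things; names that differ only in an ending like _2 or _b are one class to them, and where a whole thing is asked for, a point or a joint stands for the part that bears it (a point fixed in the world has none). Each returns a list of dicts, best first, with "score" (0 to 1); they miss things now and then, are a little off and sometimes report something else, mostly with a low value. They report only what shows in the picture. A call takes as long as a camera call.
- ctrl.outline_of(camera, target): "region" (420x560 bool, what is visible of it) and "position" ([column, row] in pixels, amid what is visible of it).
The state is a dict: "time_s": time; "q": joint angles; "dq": joint speeds; "joint_efforts": joint torques, N m; "eef_pos": TCP position; "eef_rot": TCP orientation; "wrist_force": force on the tool from outside, world axes, zero at the start; "torque": the same for the moment, N m; "opening": opening from 0.0 (shut) to 1.0 (fully open); "grasp_force": force on a finger pad.
Only numpy, scipy, OpenCV 4.12 (cv2) and the standard library are available. Lean on these libraries where they do the work, as an engineer would, in place of code of your own. Each camera call takes 0.05 s, during which the arm holds its last target. There are 200 camera calls.

## Working session

There is one attempt and no reset: what is moved stays moved. The work goes in short steps, Python scripts to look and compute and a tool call to move; the robot and the scene stay as the last step left them, time stands still between calls to the robot, and variables do not carry over. Pictures are saved under pics/ and viewed, at most 10 in all, crops included, and the job is handed in when it is done.

Besides the shell and the picture viewer there is one more tool, called as a command line: name --argument value ..., lists and objects as JSON in quotes. apply_moves: Moves the arm, as the interface text tells. Its arguments: {"type":"object","properties":{"moves":{"type":"array"}},"required":["moves"]}

```bash
mkdir -p pics; cat > h.py <<'E'
import numpy as np, cv2
from bench import ctrl
def cloud(cam, depth):
    p=ctrl.camera_params(cam);K=np.array(p["K"]);T=np.array(p["cam_to_world"])
    v,u=np.mgrid[:420,:560]
    c=np.stack([(u-K[0,2])/K[0,0]*depth,(v-K[1,2])/K[1,1]*depth,depth],-1)
    return c@T[:3,:3].T+T[:3,3]
def save(rgb,name): cv2.imwrite(f"pics/{name}.png",rgb[:,:,::-1])
E
python3 - <<'E'
from h import *
o=ctrl.get_obs();print({k:np.round(v,3) for k,v in o.items()})
np.set_printoptions(precision=4,suppress=True)
ims=[]
for cam in("top","side"):
    rgb,d=ctrl.camera(cam);P=cloud(cam,d);ims.append(rgb)
    save(rgb,cam+"0");np.savez(cam+"0.npz",rgb=rgb,d=d,P=P)
    print(cam,ctrl.camera_params(cam)["cam_to_world"][:3,3])
    for t in("pin_head","guard_rib","valve_unit","clip_front","clip_rear","timer_mid","vial_mid","tape_mid"):
        for r in ctrl.outline_of(cam,t)[:2]:
            m=r["region"]&(d>0)
            Q=P[m]
            print(t,round(r["score"],2),np.round(r["position"]),m.sum(),np.median(Q,0) if len(Q) else"",Q.min(0) if len(Q) else "",Q.max(0) if len(Q) else "")
E
```

```text
{'time_s': np.float64(0.0), 'q': array([-1.352,  0.182,  1.608, -0.   ,  1.354, -0.206]), 'dq': array([-0.001,  0.001, -0.001, -0.   ,  0.001,  0.002]), 'joint_efforts': array([ 0.0000e+00, -4.4487e+01, -3.5134e+01, -0.0000e+00,  9.0000e-03,
        0.0000e+00]), 'eef_pos': array([ 0.237, -0.523,  0.23 ]), 'eef_rot': array([-0.001,  0.978,  0.211, -0.   ]), 'wrist_force': array([-0.316,  0.707,  0.128]), 'torque': array([ 0.028,  0.067, -0.001]), 'grasp_force': np.float64(0.0), 'opening': np.float64(1.002)}
top [0.4696 0.0947 1.2922]
guard_rib 0.84 [400. 221.] 449 [ 0.5388 -0.1918  0.0711] [ 0.5056 -0.2271 -0.0005] [ 0.5749 -0.1586  0.0987]
guard_rib 0.34 [200. 265.] 106 [0.3992 0.3573 0.0446] [ 0.3831  0.349  -0.0019] [0.4107 0.3836 0.0641]
valve_unit 0.9 [271. 226.] 3507 [0.513  0.1602 0.0102] [ 0.441   0.0383 -0.0082] [0.5846 0.2863 0.0705]
clip_rear 0.3 [340. 272.] 168 [ 0.3697 -0.0421  0.0144] [ 0.3455 -0.065  -0.0022] [ 0.3905 -0.019   0.02  ]
timer_mid 0.9 [185. 196.] 320 [0.5988 0.3997 0.0997] [ 0.5797  0.384  -0.0036] [0.6223 0.4505 0.1084]
vial_mid 0.63 [200. 265.] 95 [0.39
[... 540 characters left out ...]
0.5117 0.2028 0.0164] [ 0.4377 -0.0289 -0.0043] [0.6084 0.2914 0.0662]
clip_rear 0.62 [242. 236.] 79 [0.5625 0.1545 0.0398] [0.5573 0.1395 0.0183] [0.5679 0.1653 0.0489]
timer_mid 0.64 [145. 300.] 1161 [0.5931 0.4141 0.0517] [ 0.5774  0.2893 -0.0035] [0.7154 0.4315 0.1036]
timer_mid 0.26 [355. 228.] 295 [ 0.3638 -0.034   0.011 ] [ 0.3401 -0.0649 -0.0049] [ 0.392  -0.014   0.0151]
vial_mid 0.75 [266. 335.] 563 [0.3926 0.3744 0.0351] [ 0.3824  0.316  -0.0035] [0.4171 0.3808 0.0587]
vial_mid 0.28 [318. 170.] 435 [ 0.5336 -0.1773  0.0631] [ 0.5027 -0.3912 -0.0038] [ 0.6211 -0.1542  0.0938]
tape_mid 0.68 [358. 228.] 311 [ 0.3631 -0.035   0.0106] [ 0.3394 -0.0903 -0.0049] [ 0.392  -0.014   0.0151]
```

```bash
python3 - <<'E'
from h import *
a=np.load("top0.npz")["rgb"];b=np.load("side0.npz")["rgb"]
A=cv2.resize(a[160:300,170:430],(780,420),interpolation=cv2.INTER_CUBIC)
save(A,"topc");B=cv2.resize(b[140:340,180:380],(600,600),interpolation=cv2.INTER_CUBIC);save(B,"sidec")
E
```

```text
(no output)
```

View pics/topc.png

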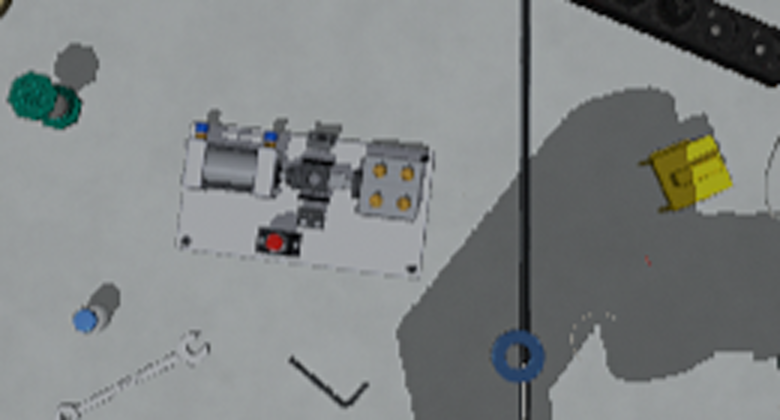

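View pics/sidec.png

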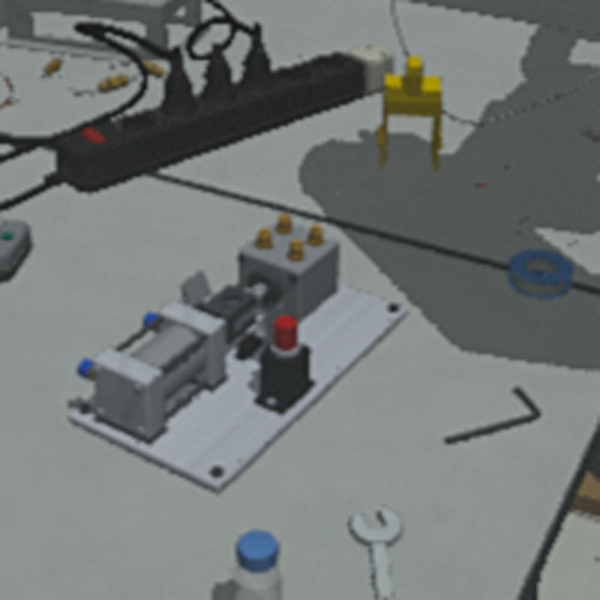

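The top crop shows the unit with its cylinder toward image left (world +y), the fork at about crop (317,178), the red pin at (275,242), the guard at (690,172), timer (40,97), vial (85,320) and tape (518,355). The side crop agrees with the pin upright in its bush. Now I'll fit exact poses.

```bash
python3 - <<'E'
from h import *
np.set_printoptions(precision=4,suppress=True)
def ray(cam,u,v,z):
    p=ctrl.camera_params(cam);K=np.array(p["K"]);T=np.array(p["cam_to_world"])
    d=T[:3,:3]@np.array([(u-K[0,2])/K[0,0],(v-K[1,2])/K[1,1],1]);c=T[:3,3]
    return c+d*(z-c[2])/d[2]
print(ctrl.camera_params("top")["K"],ctrl.camera_params("side")["K"])
for cam in("top","side"):
    f=np.load(cam+"0.npz");rgb,d,P=f["rgb"],f["d"],f["P"];h=cv2.cvtColor(rgb,cv2.COLOR_RGB2HSV).astype(int)
    H,S,V=h[...,0],h[...,1],h[...,2]
    roi=(P[...,0]>.42)&(P[...,0]<.6)&(P[...,1]>0.02)&(P[...,1]<.3)
    red=((H<8)|(H>172))&(S>140)&roi
    v,u=np.nonzero(red);w=S[red]
    print(cam,"red",red.sum(),u.mean(),v.mean(),u.min(),u.max(),v.min(),v.max(),"ray z.067",ray(cam,u.mean(),v.mean(),.067),"z.0575",ray(cam,u.mean(),v.mean(),.0575),P[red].max(0),P[red].min(0))
    # brass ports
    br=(H>8)&(H<25)&(S>110)&roi
    n,l,st,c=cv2.connectedComponentsWithStats(br.astype(np.uint8))
    print("brass",[(s[4],ray(cam,*cc,.067)) for s,cc in zip(st[1:],c[1:]) if s[4]>4])
    yel=(H>22)&(H<35)&(S>150)&(P[...,1]<-.1)&(P[...,1]>-.26)&(d>0)
    Q=P[yel];print("yel",len(Q))
    for lo,hi in((.088,.1),(.064,.076),(-.01,.02)):
        q=Q[(Q[:,2]>lo)&(Q[:,2]<hi)]
        if len(q)>5: print(lo,len(q),q.mean(0),cv2.minAreaRect(((q[:,:2])*1000).astype(np.float32)))
    np.save(cam+"_yel.npy",Q)
    pl=(P[...,2]>.003)&(P[...,2]<.013)&(V>140)&roi&(S<60)
    q=P[pl];print("plate",len(q),q.mean(0),cv2.minAreaRect((q[:,:2]*1000).astype(np.float32)))
    # dark fork: show z 40..52 pts near
E
python3 - <<'E'
import sys;sys.path.insert(0,'.')
import os;os.chdir('.')
from h import *
f=np.load("top0.npz");a=f["rgb"][185:255,215:325];save(cv2.resize(a,(800,509),interpolation=cv2.INTER_NEAREST),"unit")
E
```

```text
[[443.1027   0.     288.6428]
 [  0.     443.1027 212.9358]
 [  0.       0.       1.    ]] [[409.4177   0.     275.9569]
 [  0.     409.4177 211.806 ]
 [  0.       0.       1.    ]]
top red 22 260.90909090909093 240.0909090909091 259 263 238 242 ray z.067 [0.4713 0.1877 0.067 ] z.0575 [0.4713 0.1884 0.0575] [0.4771 0.1944 0.0702] [0.466  0.1819 0.0474]
brass [(np.int32(14), array([0.5375, 0.0906, 0.067 ])), (np.int32(13), array([0.5347, 0.0653, 0.067 ])), (np.int32(14), array([0.5098, 0.0946, 0.067 ])), (np.int32(14), array([0.5073, 0.0682, 0.067 ]))]
yel 436
0.088 85 [ 0.5418 -0.1951  0.0933] ((637.1904907226562, -209.32244873046875), (40.16749954223633, 227.62632751464844), 81.65746307373047)
0.064 311 [ 0.5388 -0.1931  0.0705] ((539.4147338867188, -195.18023681640625), (51.904239654541016, 59.86994934082031), 22.91957664489746)
plate 1769 [0.4938 0.1598 0.0073] ((509.6729736328125, 160.42138671875), (278.58984375, 179.11839294433594), 89.72947692871094)
side red 49 275.16326530612247 249.55102040816325 272 278 245 255 ray z.067 [0.4635 0.2014 0.067 ] z.0575 [0.4696 0.1893 0.0575] [0.5007 0.1983 0.0667] [0.4634 0.1142 0.0104]
brass [(np.int32(19), array([0.5262, 0.084 , 0.067 ])), (np.int32(18), array([0.4999, 0.0847, 0.067 ])), (np.int32(20), array([0.5296, 0.1081, 0.067 ])), (np.int32(22), array([0.5026, 0.1104, 0.067 ]))]
yel 276
0.088 25 [ 0.5361 -0.1881  0.091 ] ((536.550048828125, -189.19229125976562), (8.35171890258789, 37.54727554321289), 22.06796646118164)
0.064 146 [ 0.5338 -0.1843  0.0684] ((536.5074462890625, -188.782958984375), (49.89116668701172, 53.54951477050781), 21.754615783691406)
plate 1629 [0.4839 0.1915 0.0061] ((510.70562744140625, 167.05856323242188), (237.48297119140625, 123.79905700683594), 82.90592956542969)
```

View pics/unit.png

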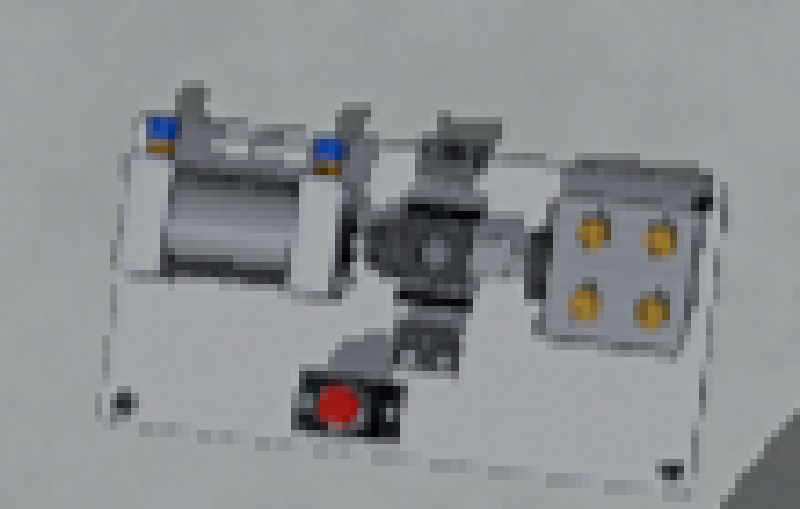

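The zoom shows the fork hole near (433,250), the pin at (340,405), the front screws at (124,403) and (670,470), and the clips in line with the fork. I'll compute yaw and cross-check the fork against the pin and stow geometry.

```bash
cat >> h.py <<'E'
def ray(cam,u,v,z):
    p=ctrl.camera_params(cam);K=np.array(p["K"]);T=np.array(p["cam_to_world"])
    d=T[:3,:3]@np.array([(u-K[0,2])/K[0,0],(v-K[1,2])/K[1,1],1]);c=T[:3,3]
    return c+d*(z-c[2])/d[2]
from scipy.spatial.transform import Rotation as R
def tool():
    o=ctrl.get_obs();w,x,y,z=o["eef_rot"];return o,np.array(o["eef_pos"]),R.from_quat([x,y,z,w])
def plan(target,head):
    """offset in present tool axes (mm) to target, and the turn (deg) wanted to tool-down with x heading head (deg)"""
    o,p,r=tool();h=np.deg2rad(head)
    g=R.from_matrix(np.array([[np.cos(h),np.sin(h),0],[np.sin(h),-np.cos(h),0],[0,0,-1]]))
    off=r.inv().apply(np.array(target)-p)*1000
    rv=np.rad2deg((r.inv()*g).as_rotvec())
    print("t",round(float(o["time_s"]),2),"pos",np.round(p,4),"off mm",np.round(off,1),"rot deg",np.round(rv,2),"F",np.round(o["wrist_force"],1),"open",round(float(o["opening"]),3),"grip",round(float(o["grasp_force"]),1))
    return off,rv
E
python3 - <<'E'
from h import *
z=lambda u,v,h:ray("top",215+u/800*110-.5,185+v/509*70-.5,h)
a,b=z(124,403,.008),z(670,470,.008);print(a,b,"yaw",np.degrees(np.arctan2(-(a-b)[0],(a-b)[1])))
f=np.load("side0.npz");rgb,P=f["rgb"],f["P"]
S=cv2.cvtColor(rgb,cv2.COLOR_RGB2HSV)
fork=z(433,250,.046);print("fork",fork)
for yaw in(-7.1,-6.5,-5.5):
    c,s=np.cos(np.radians(yaw)),np.sin(np.radians(yaw))
    M=np.array([[c,-s],[s,c]])
    for st in((.4713,.1877),(.4696,.1893)):
        print(yaw,"pred fork",np.array(st)-M@[-.064,.028])
plan((.4705,.1885,.13),82.9)
E
```

```text
[0.47103015 0.27730733 0.008     ] [0.4467086  0.05962986 0.008     ] yaw -6.375332852327537
fork [0.53138326 0.15308753 0.046     ]
-7.1 pred fork [0.5313484  0.15200421]
-7.1 pred fork [0.5296484  0.15360421]
-6.5 pred fork [0.53171891 0.15263498]
-6.5 pred fork [0.53001891 0.15423498]
-5.5 pred fork [0.53232168 0.15369478]
-5.5 pred fork [0.53062168 0.15529478]
t 0.9 pos [ 0.237  -0.5239  0.2313] off mm [ 506.3 -552.9  101.3] rot deg [ -0.    -0.   -58.56] F [-0.1  0.   0.8] open 1.001 grip 0.0
```

apply_moves --moves '[{"jaw": 0.5,"offset": [38.9,-42.5,0],"rot": [0,0,0]},{"jaw": 0.5,"offset": [38.9,-42.5,0],"rot": [0,0,0]},{"jaw": 0.5,"offset": [38.9,-42.5,0],"rot": [0,0,0]},{"jaw": 0.5,"offset": [38.9,-42.5,0],"rot": [0,0,0]},{"jaw": 0.5,"offset": [38.9,-42.5,0],"rot": [0,0,0]}]'

```text
time_s: 1.52
eef_pos: [0.327, -0.2485, 0.2315]
eef_rot: [0.0, 0.978, 0.211, 0.0]
wrist_force: [0.7, 0.5, 0.7]
opening: 0.502
grasp_force: 0.0
```

apply_moves --moves '[{"jaw": 0.5,"offset": [38.9,-42.5,0],"rot": [0,0,0]},{"jaw": 0.5,"offset": [38.9,-42.5,0],"rot": [0,0,0]},{"jaw": 0.5,"offset": [38.9,-42.5,0],"rot": [0,0,0]},{"jaw": 0.5,"offset": [38.9,-42.5,0],"rot": [0,0,0]},{"jaw": 0.5,"offset": [38.9,-42.5,0],"rot": [0,0,0]}]'

```text
time_s: 2.15
eef_pos: [0.4167, 0.0255, 0.2318]
eef_rot: [0.0, 0.978, 0.211, 0.001]
wrist_force: [0.9, -0.6, -0.1]
opening: 0.504
grasp_force: 0.0
```

apply_moves --moves '[{"jaw": 0.5,"offset": [38.9,-42.5,0],"rot": [0,0,0]},{"jaw": 0.5,"offset": [38.9,-42.5,0],"rot": [0,0,0]},{"jaw": 0.5,"offset": [38.9,-42.5,0],"rot": [0,0,0]},{"jaw": 0.5,"offset": [0,0,0],"rot": [0,0,-10]},{"jaw": 0.5,"offset": [0,0,0],"rot": [0,0,-10]}]'

```text
time_s: 2.78
eef_pos: [0.4699, 0.189, 0.2311]
eef_rot: [-0.0, 0.925, 0.381, -0.0]
wrist_force: [0.5, -0.6, -0.2]
opening: 0.499
grasp_force: 0.0
```

apply_moves --moves '[{"jaw": 0.5,"offset": [0,0,0],"rot": [0,0,-10]},{"jaw": 0.5,"offset": [0,0,30],"rot": [0,0,-10]},{"jaw": 0.5,"offset": [0,0,30],"rot": [0,0,-10]},{"jaw": 0.5,"offset": [0,0,30],"rot": [0,0,-9]},{"jaw": 0.5,"offset": [0,0,0],"rot": [0,0,0]}]'

```text
time_s: 3.4
eef_pos: [0.4681, 0.1876, 0.1392]
eef_rot: [-0.001, 0.747, 0.664, -0.002]
wrist_force: [0.2, 0.1, -0.1]
opening: 0.498
grasp_force: 0.0
```

```bash
python3 - <<'E'
from h import *
plan((.4708,.1883,.050),83.4)
rgb,d=ctrl.camera("side");save(cv2.resize(rgb[100:350,180:430],(600,600)),"s1")
E
```

```text
t 3.4 pos [0.4681 0.1876 0.1392] off mm [ 1.1  3.1 89.2] rot deg [-0.29  0.08 -0.14] F [ 0.2  0.1 -0.1] open 0.498 grip 0.0
```

View pics/s1.png

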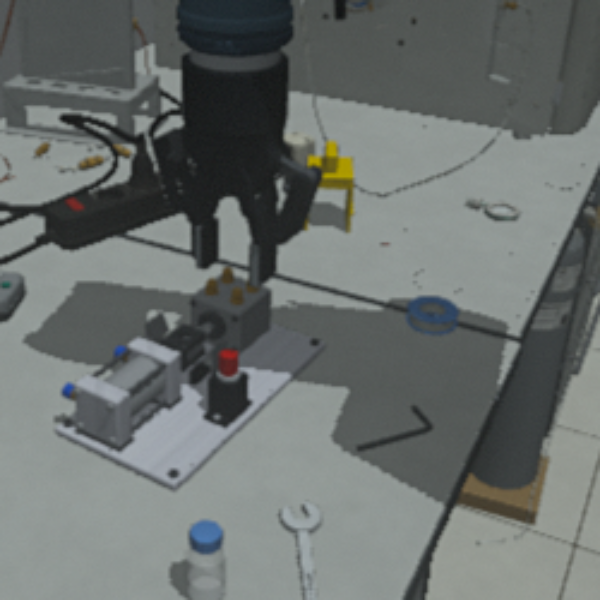

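The picture shows the open fingers above the pin (crop 228,362), in line with the unit's x. Descending.

apply_moves --moves '[{"jaw": 0.5,"offset": [1,3,45],"rot": [-0.3,0,0]},{"jaw": 0.5,"offset": [0,0,35],"rot": [0,0,0]},{"jaw": 0.5,"offset": [0,0,9],"rot": [0,0,0]},{"jaw": 0.5,"offset": [0,0,0],"rot": [0,0,0]},{"jaw": 0.5,"offset": [0,0,0],"rot": [0,0,0]}]'

```text
time_s: 4.08
eef_pos: [0.475, 0.1888, 0.0542]
eef_rot: [0.003, 0.747, 0.665, 0.003]
wrist_force: [-0.9, -0.7, 0.6]
opening: 0.502
grasp_force: 0.0
```

```bash
python3 - <<'E'
from h import *
plan((.4708,.1883,.050),83.4)
rgb,d=ctrl.camera("side");save(cv2.resize(rgb[150:300,200:350],(600,600)),"s2")
E
```

```text
t 4.08 pos [0.475  0.1888 0.0542] off mm [-1.  -4.1  4.2] rot deg [ 0.49 -0.05 -0.09] F [-0.9 -0.7  0.6] open 0.502 grip 0.0
```

View pics/s2.png

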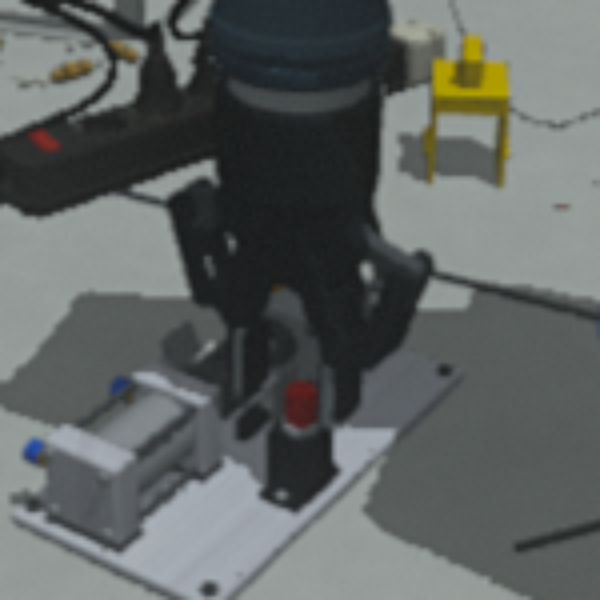

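```bash
cat >> h.py <<'E'
def avg(n,target,head):
    A=[]
    for _ in range(n):
        A.append(np.r_[plan(target,head)]);ctrl.camera("top")
    A=np.array(A);print("mean",A.mean(0).round(2),"sd",A.std(0).round(2))
E
python3 -c "
from h import *
avg(5,(.4708,.1883,.05),83.4)"
```

```text
t 4.12 pos [0.4749 0.1888 0.0542] off mm [-1.  -4.   4.1] rot deg [ 0.48 -0.05 -0.08] F [-0.7  0.3  0.3] open 0.499 grip 0.0
t 4.17 pos [0.4746 0.1888 0.0539] off mm [-0.9 -3.8  3.9] rot deg [ 0.46 -0.04 -0.08] F [ 0.8 -0.3  0.6] open 0.499 grip 0.0
t 4.22 pos [0.4744 0.1887 0.0537] off mm [-0.9 -3.6  3.6] rot deg [ 0.44 -0.04 -0.07] F [ 0.3  0.5 -0.9] open 0.499 grip 0.0
t 4.28 pos [0.4741 0.1887 0.0534] off mm [-0.8 -3.3  3.3] rot deg [ 0.41 -0.03 -0.07] F [ 0.5 -0.1 -0.3] open 0.497 grip 0.0
t 4.33 pos [0.4739 0.1886 0.0531] off mm [-0.7 -3.1  3.1] rot deg [ 0.38 -0.02 -0.07] F [-0.6  0.4 -1. ] open 0.496 grip 0.0
mean [-0.84 -3.55  3.61  0.43 -0.04 -0.07] sd [0.11 0.34 0.38 0.04 0.01 0.  ]
```

apply_moves --moves '[{"jaw": 0.5,"offset": [0,0,0],"rot": [0.3,0,0]},{"jaw": 0.5,"offset": [0,0,0],"rot": [0,0,0]},{"jaw": 0.5,"offset": [0,0,0],"rot": [0,0,0]},{"jaw": 0.5,"offset": [0,0,0],"rot": [0,0,0]},{"jaw": 0.5,"offset": [0,0,0],"rot": [0,0,0]}]'

```text
time_s: 5.0
eef_pos: [0.4733, 0.1885, 0.0522]
eef_rot: [-0.0, 0.747, 0.665, -0.0]
wrist_force: [0.3, -0.4, -0.4]
opening: 0.499
grasp_force: 0.0
```

```bash
python3 -c "
from h import *
avg(2,(.4708,.1883,.05),83.4)"
```

```text
t 5.0 pos [0.4733 0.1885 0.0522] off mm [-0.5 -2.5  2.2] rot deg [-0.01  0.   -0.06] F [ 0.3 -0.4 -0.4] open 0.499 grip 0.0
t 5.05 pos [0.4733 0.1885 0.0523] off mm [-0.5 -2.5  2.3] rot deg [-0.    0.   -0.06] F [ 1.1 -0.4 -0.2] open 0.501 grip 0.0
mean [-0.52 -2.48  2.25 -0.01  0.   -0.06] sd [0.   0.01 0.01 0.   0.   0.  ]
```

apply_moves --moves '[{"jaw": 0.5,"offset": [-0.5,-2.5,1.5],"rot": [0,0,0]},{"jaw": 0.5,"offset": [0,0,0],"rot": [0,0,0]},{"jaw": 0.5,"offset": [0,0,0],"rot": [0,0,0]},{"jaw": 0,"offset": [0,0,0],"rot": [0,0,0]},{"jaw": 0,"offset": [0,0,0],"rot": [0,0,0]}]'

```text
time_s: 5.72
eef_pos: [0.471, 0.1884, 0.051]
eef_rot: [0.0, 0.747, 0.665, 0.0]
wrist_force: [-1.1, -0.4, 0.8]
opening: 0.131
grasp_force: 58.5
```

apply_moves --moves '[{"jaw": 0,"offset": [0,0,0],"rot": [0,0,0]},{"jaw": 0,"offset": [0,0,0],"rot": [0,0,0]},{"jaw": 0,"offset": [0,0,0],"rot": [0,0,0]},{"jaw": 0,"offset": [0,0,0],"rot": [0,0,0]},{"jaw": 0,"offset": [0,0,0],"rot": [0,0,0]}]'

```text
time_s: 6.35
eef_pos: [0.471, 0.1884, 0.051]
eef_rot: [0.0, 0.747, 0.665, 0.0]
wrist_force: [-0.3, -0.1, 4.6]
opening: 0.132
grasp_force: 58.6
```

```bash
python3 -c "
from h import *
avg(2,(.4708,.1883,.05),83.4)"
```

```text
t 6.35 pos [0.471  0.1884 0.051 ] off mm [-0.1 -0.2  1. ] rot deg [ 0.02 -0.01 -0.06] F [-0.3 -0.1  4.6] open 0.132 grip 58.6
t 6.4 pos [0.471  0.1884 0.051 ] off mm [-0.1 -0.2  1. ] rot deg [ 0.02 -0.01 -0.06] F [-0.9  0.4  4.9] open 0.132 grip 58.6
mean [-0.09 -0.21  0.98  0.02 -0.01 -0.06] sd [0.   0.03 0.01 0.   0.   0.  ]
```

apply_moves --moves '[{"jaw": 0,"offset": [0,0,-10],"rot": [0,0,0]},{"jaw": 0,"offset": [0,0,-20],"rot": [0,0,0]},{"jaw": 0,"offset": [0,0,-22],"rot": [0,0,0]},{"jaw": 0,"offset": [0,0,0],"rot": [0,0,0]},{"jaw": 0,"offset": [0,0,0],"rot": [0,0,0]}]'

```text
time_s: 7.08
eef_pos: [0.4703, 0.1882, 0.1022]
eef_rot: [-0.0, 0.747, 0.665, -0.0]
wrist_force: [0.4, -0.2, -0.5]
opening: 0.132
grasp_force: 58.6
```

apply_moves --moves '[{"jaw": 0,"offset": [-14,32,0],"rot": [0,0,0]},{"jaw": 0,"offset": [-14,32,0],"rot": [0,0,0]},{"jaw": 0,"offset": [0,0,0],"rot": [0,0,0]},{"jaw": 0,"offset": [0,0,0],"rot": [0,0,0]},{"jaw": 0,"offset": [0,0,0],"rot": [0,0,0]}]'

```text
time_s: 7.7
eef_pos: [0.5298, 0.1536, 0.1021]
eef_rot: [-0.001, 0.747, 0.665, -0.001]
wrist_force: [0.1, -0.7, 0.1]
opening: 0.128
grasp_force: 58.7
```

apply_moves --moves '[{"jaw": 0,"offset": [0,0,0],"rot": [0,0,0]},{"jaw": 0,"offset": [0,0,0],"rot": [0,0,0]},{"jaw": 0,"offset": [0,0,0],"rot": [0,0,0]},{"jaw": 0,"offset": [0,0,0],"rot": [0,0,0]},{"jaw": 0,"offset": [0,0,0],"rot": [0,0,0]}]'

```text
time_s: 8.32
eef_pos: [0.5311, 0.1531, 0.1028]
eef_rot: [-0.0, 0.747, 0.665, 0.0]
wrist_force: [-0.6, 0.2, 0.2]
opening: 0.134
grasp_force: 58.7
```

```bash
python3 - <<'E'
from h import *
avg(2,(.5314,.1532,.053),83.4)
rgb,d=ctrl.camera("side");save(cv2.resize(rgb[150:300,180:330],(600,600)),"s3")
E
```

```text
t 8.32 pos [0.5311 0.1531 0.1028] off mm [ 0.1  0.2 49.8] rot deg [-0.   -0.   -0.06] F [-0.6  0.2  0.2] open 0.134 grip 58.7
t 8.38 pos [0.5312 0.1531 0.1028] off mm [ 0.1  0.2 49.8] rot deg [ 0.   -0.   -0.06] F [-0.1 -0.3 -0.3] open 0.127 grip 58.7
mean [ 0.13  0.23 49.8   0.   -0.   -0.06] sd [0.   0.02 0.01 0.   0.   0.  ]
```

View pics/s3.png

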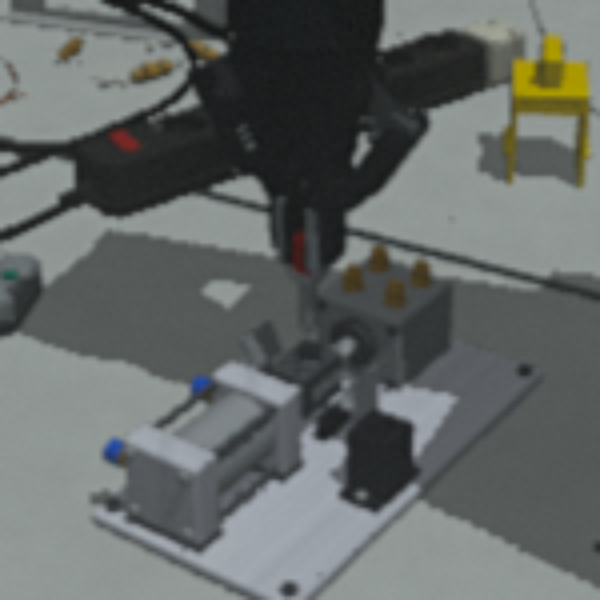

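The picture shows the pin held upright (red at crop 300,250), its shaft right above the fork hole (310,350). Lowering.

apply_moves --moves '[{"jaw": 0,"offset": [0,0,10],"rot": [0,0,0]},{"jaw": 0,"offset": [0,0,4],"rot": [0,0,0]},{"jaw": 0,"offset": [0,0,3],"rot": [0,0,0]},{"jaw": 0,"offset": [0,0,3],"rot": [0,0,0]},{"jaw": 0,"offset": [0,0,3],"rot": [0,0,0]}]'

```text
time_s: 9.1
eef_pos: [0.5312, 0.1531, 0.0797]
eef_rot: [0.0, 0.747, 0.665, 0.0]
wrist_force: [0.3, 0.1, -1.1]
opening: 0.136
grasp_force: 58.7
```

```bash
python3 -c "
from h import *
avg(2,(.5314,.1532,.053),83.4)"
```

```text
t 9.1 pos [0.5312 0.1531 0.0797] off mm [ 0.1  0.1 26.7] rot deg [ 0.01 -0.   -0.06] F [ 0.3  0.1 -1.1] open 0.136 grip 58.7
t 9.15 pos [0.531  0.1531 0.0793] off mm [ 0.2  0.4 26.3] rot deg [-0.02  0.   -0.06] F [-0.2 -0.1 -1. ] open 0.127 grip 58.7
mean [ 1.600e-01  2.800e-01  2.648e+01 -1.000e-02  0.000e+00 -6.000e-02] sd [0.02 0.14 0.2  0.02 0.   0.  ]
```

Tip is about 7 mm into the hole with no force. Continuing.

apply_moves --moves '[{"jaw": 0,"offset": [0,0,4],"rot": [0,0,0]},{"jaw": 0,"offset": [0,0,4],"rot": [0,0,0]},{"jaw": 0,"offset": [0,0,4],"rot": [0,0,0]},{"jaw": 0,"offset": [0,0,4],"rot": [0,0,0]},{"jaw": 0,"offset": [0,0,3],"rot": [0,0,0]}]'

```text
time_s: 9.82
eef_pos: [0.531, 0.1531, 0.0604]
eef_rot: [-0.0, 0.747, 0.665, -0.0]
wrist_force: [0.1, 0.2, -0.6]
opening: 0.131
grasp_force: 58.7
```

apply_moves --moves '[{"jaw": 0,"offset": [0,0,2],"rot": [0,0,0]},{"jaw": 0,"offset": [0,0,2],"rot": [0,0,0]},{"jaw": 0,"offset": [0,0,1.5],"rot": [0,0,0]},{"jaw": 0,"offset": [0,0,0],"rot": [0,0,0]},{"jaw": 0,"offset": [0,0,0],"rot": [0,0,0]}]'

```text
time_s: 10.45
eef_pos: [0.5312, 0.1531, 0.0554]
eef_rot: [0.0, 0.747, 0.665, 0.0]
wrist_force: [0.8, 0.3, 0.0]
opening: 0.13
grasp_force: 58.7
```

```bash
python3 -c "
from h import *
avg(3,(.5314,.1532,.053),83.4)"
```

```text
t 10.45 pos [0.5312 0.1531 0.0554] off mm [0.1 0.2 2.4] rot deg [ 0.01 -0.   -0.06] F [0.8 0.3 0. ] open 0.13 grip 58.7
t 10.5 pos [0.5312 0.1531 0.0554] off mm [0.1 0.2 2.4] rot deg [ 0.01 -0.   -0.06] F [ 0.1 -0.3 -0.6] open 0.133 grip 58.7
t 10.55 pos [0.5313 0.1531 0.0554] off mm [0.1 0.1 2.4] rot deg [ 0.01 -0.01 -0.06] F [-0.4  0.3 -0.5] open 0.13 grip 58.7
mean [ 0.11  0.15  2.4   0.01 -0.   -0.06] sd [0.01 0.01 0.02 0.   0.   0.  ]
```

apply_moves --moves '[{"jaw": 0,"offset": [0,0,1],"rot": [0,0,0]},{"jaw": 0,"offset": [0,0,1],"rot": [0,0,0]},{"jaw": 0,"offset": [0,0,0.5],"rot": [0,0,0]},{"jaw": 0,"offset": [0,0,0],"rot": [0,0,0]},{"jaw": 0,"offset": [0,0,0],"rot": [0,0,0]}]'

```text
time_s: 11.22
eef_pos: [0.5312, 0.1531, 0.053]
eef_rot: [0.0, 0.747, 0.665, 0.0]
wrist_force: [-2.3, 0.8, 4.1]
opening: 0.129
grasp_force: 59.1
```

```bash
python3 -c "
from h import *
avg(3,(.5314,.1532,.053),83.4)"
```

```text
t 11.22 pos [0.5312 0.1531 0.053 ] off mm [0.1 0.2 0. ] rot deg [ 0.    0.   -0.06] F [-2.3  0.8  4.1] open 0.129 grip 59.1
t 11.28 pos [0.5311 0.1531 0.053 ] off mm [0.1 0.3 0. ] rot deg [-0.    0.   -0.06] F [-2.8 -0.2  4. ] open 0.13 grip 59.1
t 11.32 pos [0.5311 0.1531 0.053 ] off mm [ 0.1  0.2 -0. ] rot deg [-0.    0.   -0.06] F [-2.1 -1.2  4.2] open 0.132 grip 59.1
mean [ 0.12  0.24  0.01  0.    0.   -0.06] sd [0.01 0.01 0.01 0.   0.   0.  ]
```

Contact came at exactly the expected height. Release and rise.

apply_moves --moves '[{"jaw": 0.4,"offset": [0,0,0],"rot": [0,0,0]},{"jaw": 0.4,"offset": [0,0,0],"rot": [0,0,0]},{"jaw": 0.4,"offset": [0,0,0],"rot": [0,0,0]},{"jaw": 0.4,"offset": [0,0,-20],"rot": [0,0,0]},{"jaw": 0.4,"offset": [0,0,-40],"rot": [0,0,0]}]'

```text
time_s: 12.0
eef_pos: [0.5295, 0.1529, 0.1115]
eef_rot: [-0.001, 0.747, 0.665, -0.002]
wrist_force: [1.2, 0.1, 0.1]
opening: 0.399
grasp_force: 0.0
```

apply_moves --moves '[{"jaw": 0.6,"offset": [0,0,-40],"rot": [0,0,0]},{"jaw": 0.6,"offset": [0,0,-40],"rot": [0,0,0]},{"jaw": 0.6,"offset": [0,0,0],"rot": [0,0,-10]},{"jaw": 0.6,"offset": [0,0,0],"rot": [0,0,-10]},{"jaw": 0.6,"offset": [0,0,0],"rot": [0,0,-9]}]'

```text
time_s: 12.62
eef_pos: [0.5311, 0.1531, 0.1928]
eef_rot: [0.0, 0.554, 0.832, 0.0]
wrist_force: [-0.3, -0.7, -0.2]
opening: 0.599
grasp_force: 0.0
```

```bash
python3 - <<'E'
from h import *
np.set_printoptions(precision=4,suppress=True)
rgb,d=ctrl.camera("side");save(cv2.resize(rgb[180:280,200:350],(750,500)),"s4")
P=cloud("side",d);hs=cv2.cvtColor(rgb,cv2.COLOR_RGB2HSV).astype(int);H,S,V=hs[...,0],hs[...,1],hs[...,2]
red=((H<8)|(H>172))&(S>140)&(P[...,1]>.1)&(P[...,1]<.2)&(P[...,0]>.45)&(P[...,0]<.56)
v,u=np.nonzero(red);print(red.sum(),u.mean(),v.mean(),v.max()-v.min(),ray("side",u.mean(),v.mean(),.0595),P[red].max(0))
plan((.5390,-.1945,.15),112.5)
E
```

```text
50 256.68 232.38 9 [0.5307 0.1548 0.0595] [0.5489 0.1648 0.0683]
t 12.68 pos [0.5311 0.1531 0.1927] off mm [-323.1 -128.5   42.7] rot deg [0.01 0.   0.48] F [-0.5 -0.1 -0. ] open 0.6 grip 0.0
```

View pics/s4.png

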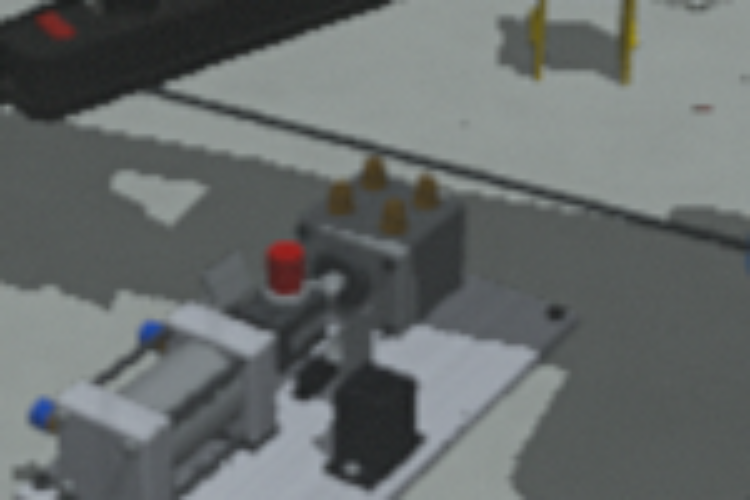

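The pin is home: its collar sits on the fork at crop (287,290), and the measured grip position matches the fork hole. On to the guard.

apply_moves --moves '[{"jaw": 0.6,"offset": [-54.1,-20.9,0],"rot": [0,0,0]},{"jaw": 0.6,"offset": [-54.1,-20.9,0],"rot": [0,0,0]},{"jaw": 0.6,"offset": [-54.1,-20.9,0],"rot": [0,0,0]},{"jaw": 0.6,"offset": [-54.1,-20.9,0],"rot": [0,0,0]},{"jaw": 0.6,"offset": [-54.1,-20.9,0],"rot": [0,0,0]}]'

```text
time_s: 13.3
eef_pos: [0.5372, -0.1387, 0.1929]
eef_rot: [0.0, 0.558, 0.83, 0.0]
wrist_force: [0.8, 0.2, -0.9]
opening: 0.598
grasp_force: 0.0
```

apply_moves --moves '[{"jaw": 0.6,"offset": [-54.1,-20.9,0],"rot": [0,0,0]},{"jaw": 0.6,"offset": [0,0,40],"rot": [0,0,0]},{"jaw": 0.6,"offset": [0,0,20],"rot": [0,0,0]},{"jaw": 0.6,"offset": [0,0,0],"rot": [0,0,0]},{"jaw": 0.6,"offset": [0,0,0],"rot": [0,0,0]}]'

```text
time_s: 13.92
eef_pos: [0.5391, -0.195, 0.1337]
eef_rot: [0.001, 0.557, 0.83, 0.0]
wrist_force: [0.5, -0.1, 0.0]
opening: 0.601
grasp_force: 0.0
```

```bash
python3 - <<'E'
from h import *
for i in range(6): ctrl.camera("top")
avg(2,(.5394,-.195,.073),112.5)
rgb,d=ctrl.camera("side");save(cv2.resize(rgb[90:230,240:380],(600,600)),"s5")
E
```

```text
t 14.22 pos [ 0.539  -0.1949  0.1336] off mm [-0.2  0.3 60.6] rot deg [ 0.05  0.06 -0.15] F [ 0.7  0.5 -0.6] open 0.603 grip 0.0
t 14.28 pos [ 0.5389 -0.1948  0.1334] off mm [-0.3  0.4 60.4] rot deg [ 0.03  0.05 -0.15] F [-0.2  0.2 -0.3] open 0.601 grip 0.0
mean [-2.60e-01  3.50e-01  6.05e+01  4.00e-02  6.00e-02 -1.50e-01] sd [0.04 0.06 0.1  0.01 0.01 0.  ]
```

View pics/s5.png

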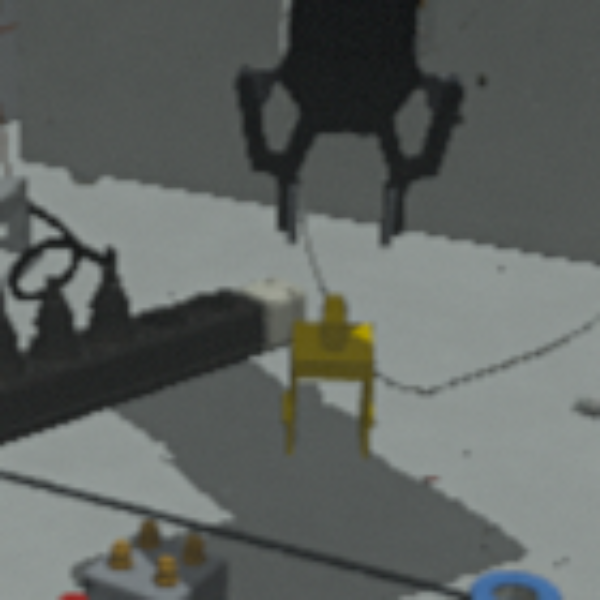

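The picture shows the fingers straddling the rib (crop 335,310), centred and aligned. Descending.

apply_moves --moves '[{"jaw": 0.6,"offset": [0,0,30],"rot": [0,0,0]},{"jaw": 0.6,"offset": [0,0,20],"rot": [0,0,0]},{"jaw": 0.6,"offset": [0,0,10],"rot": [0,0,0]},{"jaw": 0.6,"offset": [0,0,0],"rot": [0,0,0]},{"jaw": 0.6,"offset": [0,0,0],"rot": [0,0,0]}]'

```text
time_s: 15.0
eef_pos: [0.5392, -0.1952, 0.0737]
eef_rot: [0.001, 0.557, 0.831, 0.0]
wrist_force: [0.4, 0.5, 0.0]
opening: 0.6
grasp_force: 0.0
```

apply_moves --moves '[{"jaw": 0.6,"offset": [0,0,0],"rot": [0,0,0]},{"jaw": 0.6,"offset": [0,0,0],"rot": [0,0,0]},{"jaw": 0,"offset": [0,0,0],"rot": [0,0,0]},{"jaw": 0,"offset": [0,0,0],"rot": [0,0,0]},{"jaw": 0,"offset": [0,0,0],"rot": [0,0,0]}]'

```text
time_s: 15.62
eef_pos: [0.5386, -0.1949, 0.073]
eef_rot: [0.0, 0.557, 0.831, -0.0]
wrist_force: [-1.6, -0.5, 0.3]
opening: 0.152
grasp_force: 59.7
```

apply_moves --moves '[{"jaw": 0,"offset": [0,0,0],"rot": [0,0,0]},{"jaw": 0,"offset": [0,0,0],"rot": [0,0,0]},{"jaw": 0,"offset": [0,0,0],"rot": [0,0,0]},{"jaw": 0,"offset": [0,0,0],"rot": [0,0,0]},{"jaw": 0,"offset": [0,0,0],"rot": [0,0,0]}]'

```text
time_s: 16.25
eef_pos: [0.5386, -0.1949, 0.0729]
eef_rot: [0.0, 0.557, 0.831, -0.0]
wrist_force: [-0.9, 0.4, 4.1]
opening: 0.152
grasp_force: 59.9
```

```bash
python3 -c "
from h import *
avg(2,(.5394,-.195,.073),112.5)"
```

```text
t 16.25 pos [ 0.5386 -0.1949  0.0729] off mm [-0.4  0.7 -0.1] rot deg [ 0.    0.01 -0.16] F [-0.9  0.4  4.1] open 0.152 grip 59.9
t 16.3 pos [ 0.5386 -0.1949  0.0729] off mm [-0.4  0.7 -0.1] rot deg [ 0.    0.01 -0.16] F [-1.5 -0.1  3.7] open 0.149 grip 60.0
mean [-0.39  0.7  -0.05  0.    0.01 -0.16] sd [0. 0. 0. 0. 0. 0.]
```

apply_moves --moves '[{"jaw": 0,"offset": [0,0,-10],"rot": [0,0,0]},{"jaw": 0,"offset": [0,0,-30],"rot": [0,0,0]},{"jaw": 0,"offset": [0,0,-40],"rot": [0,0,0]},{"jaw": 0,"offset": [0,0,-30],"rot": [0,0,0]},{"jaw": 0,"offset": [0,0,0],"rot": [0,0,0]}]'

```text
time_s: 16.98
eef_pos: [0.5401, -0.1956, 0.1857]
eef_rot: [0.003, 0.557, 0.831, 0.0]
wrist_force: [-0.9, -0.2, -2.0]
opening: 0.155
grasp_force: 59.5
```

apply_moves --moves '[{"jaw": 0,"offset": [0,0,0],"rot": [0,0,8]},{"jaw": 0,"offset": [0,0,0],"rot": [0,0,8]},{"jaw": 0,"offset": [0,0,0],"rot": [0,0,8]},{"jaw": 0,"offset": [0,0,0],"rot": [0,0,5]},{"jaw": 0,"offset": [0,0,0],"rot": [0,0,0]}]'

```text
time_s: 17.6
eef_pos: [0.5376, -0.1943, 0.181]
eef_rot: [-0.001, 0.747, 0.665, -0.0]
wrist_force: [0.1, 0.6, -1.1]
opening: 0.146
grasp_force: 59.4
```

apply_moves --moves '[{"jaw": 0,"offset": [30,-4,0],"rot": [0,0,0]},{"jaw": 0,"offset": [45,-6,0],"rot": [0,0,0]},{"jaw": 0,"offset": [45,-6,0],"rot": [0,0,0]},{"jaw": 0,"offset": [45,-6,0],"rot": [0,0,0]},{"jaw": 0,"offset": [45,-6,0],"rot": [0,0,0]}]'

```text
time_s: 18.23
eef_pos: [0.5344, 0.0185, 0.1819]
eef_rot: [-0.001, 0.746, 0.666, -0.0]
wrist_force: [0.9, -0.2, -2.2]
opening: 0.147
grasp_force: 59.4
```

apply_moves --moves '[{"jaw": 0,"offset": [45,-6,0],"rot": [0,0,0]},{"jaw": 0,"offset": [45,-6,0],"rot": [0,0,0]},{"jaw": 0,"offset": [30,-5,0],"rot": [0,0,0]},{"jaw": 0,"offset": [15,-2.5,0],"rot": [0,0,0]},{"jaw": 0,"offset": [0,0,0],"rot": [0,0,0]}]'

```text
time_s: 18.85
eef_pos: [0.531, 0.1537, 0.1822]
eef_rot: [-0.0, 0.746, 0.666, -0.0]
wrist_force: [0.1, -0.9, -1.4]
opening: 0.147
grasp_force: 59.4
```

apply_moves --moves '[{"jaw": 0,"offset": [0,0,0],"rot": [0,0,0]},{"jaw": 0,"offset": [0,0,0],"rot": [0,0,0]},{"jaw": 0,"offset": [0,0,0],"rot": [0,0,0]},{"jaw": 0,"offset": [0,0,0],"rot": [0,0,0]},{"jaw": 0,"offset": [0,0,0],"rot": [0,0,0]}]'

```text
time_s: 19.48
eef_pos: [0.5314, 0.1532, 0.1828]
eef_rot: [0.0, 0.747, 0.665, 0.0]
wrist_force: [-0.5, -0.3, -2.0]
opening: 0.145
grasp_force: 59.4
```

```bash
python3 - <<'E'
from h import *
avg(2,(.5314,.1532,.081),83.4)
np.set_printoptions(precision=4,suppress=True)
for cam in ("side","top"):
    rgb,d=ctrl.camera(cam)
    if cam=="side": save(cv2.resize(rgb[110:290,170:350],(600,600)),"s6")
    P=cloud(cam,d);hs=cv2.cvtColor(rgb,cv2.COLOR_RGB2HSV).astype(int);H,S=hs[...,0],hs[...,1]
    q=P[(H>22)&(H<35)&(S>130)&(d>0)&(P[...,2]>.08)];print(cam,len(q),np.percentile(q,[2,50,98],axis=0))
    q=q[(q[:,2]<.15)]
    if len(q)>10: print(cv2.minAreaRect((q[:,:2]*1000).astype(np.float32)),np.percentile(q[:,2],[1,99]))
E
```

```text
t 19.48 pos [0.5314 0.1532 0.1828] off mm [ -0.   -0.  101.8] rot deg [ 0.   -0.   -0.07] F [-0.5 -0.3 -2. ] open 0.145 grip 59.4
t 19.52 pos [0.5314 0.1533 0.1828] off mm [-1.000e-01 -0.000e+00  1.018e+02] rot deg [ 0.   -0.   -0.07] F [ 0.1 -0.3 -1.9] open 0.148 grip 59.4
mean [-5.0000e-02 -3.0000e-02  1.0183e+02  0.0000e+00 -0.0000e+00 -7.0000e-02] sd [0.02 0.01 0.01 0.   0.   0.  ]
side 1244 [[0.5027 0.1304 0.111 ]
 [0.5179 0.1686 0.1563]
 [0.5573 0.1866 0.2008]]
((528.7107543945312, 156.39834594726562), (58.741981506347656, 54.716285705566406), 83.3319320678711) [0.1097 0.1493]
top 2 [[ 0.7227 -0.2125  0.0926]
 [ 0.7448 -0.2062  0.0964]
 [ 0.7668 -0.1999  0.1001]]
```

View pics/s6.png

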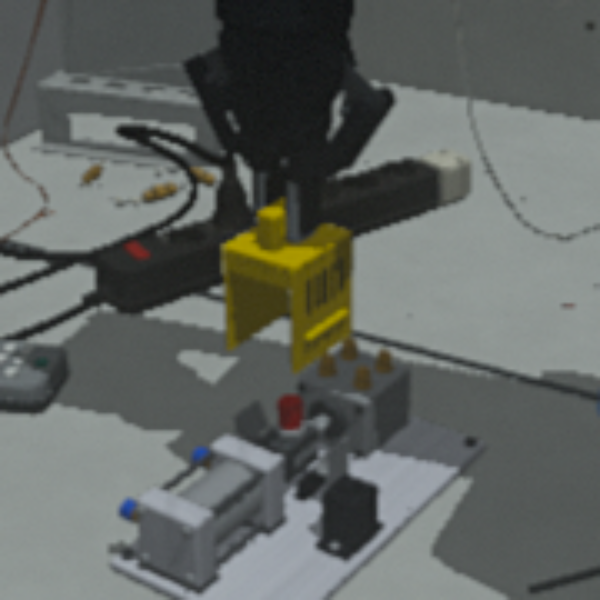

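The guard is held square (crop 290,290) directly above the pinned coupling. Lowering to just above the clips.

apply_moves --moves '[{"jaw": 0,"offset": [0,0,25],"rot": [0,0,0]},{"jaw": 0,"offset": [0,0,25],"rot": [0,0,0]},{"jaw": 0,"offset": [0,0,15],"rot": [0,0,0]},{"jaw": 0,"offset": [0,0,10],"rot": [0,0,0]},{"jaw": 0,"offset": [0,0,5],"rot": [0,0,0]}]'

```text
time_s: 20.3
eef_pos: [0.5315, 0.1534, 0.1026]
eef_rot: [0.0, 0.747, 0.665, 0.0]
wrist_force: [0.2, 0.9, -1.9]
opening: 0.148
grasp_force: 59.4
```

apply_moves --moves '[{"jaw": 0,"offset": [0,0,0],"rot": [0,0,0]},{"jaw": 0,"offset": [0,0,0],"rot": [0,0,0]},{"jaw": 0,"offset": [0,0,0],"rot": [0,0,0]},{"jaw": 0,"offset": [0,0,0],"rot": [0,0,0]},{"jaw": 0,"offset": [0,0,0],"rot": [0,0,0]}]'

```text
time_s: 20.92
eef_pos: [0.5315, 0.1534, 0.103]
eef_rot: [0.0, 0.747, 0.665, 0.0]
wrist_force: [0.3, -0.7, -0.4]
opening: 0.145
grasp_force: 59.4
```

```bash
python3 -c "
from h import *
avg(2,(.5314,.1532,.081),83.4)"
```

```text
t 20.93 pos [0.5315 0.1534 0.103 ] off mm [-0.2 -0.1 22. ] rot deg [ 0.02 -0.01 -0.06] F [ 0.3 -0.7 -0.4] open 0.145 grip 59.4
t 20.98 pos [0.5314 0.1534 0.1029] off mm [-0.2 -0.  21.9] rot deg [ 0.01 -0.   -0.06] F [-0.4  0.9 -1.1] open 0.149 grip 59.4
mean [-1.800e-01 -4.000e-02  2.193e+01  1.000e-02 -0.000e+00 -6.000e-02] sd [0.01 0.02 0.04 0.   0.   0.  ]
```

Free so far. Now through the clips.

apply_moves --moves '[{"jaw": 0,"offset": [0,0,2],"rot": [0,0,0]},{"jaw": 0,"offset": [0,0,2],"rot": [0,0,0]},{"jaw": 0,"offset": [0,0,2],"rot": [0,0,0]},{"jaw": 0,"offset": [0,0,2],"rot": [0,0,0]},{"jaw": 0,"offset": [0,0,2],"rot": [0,0,0]}]'

```text
time_s: 21.65
eef_pos: [0.5314, 0.1535, 0.0932]
eef_rot: [-0.0, 0.747, 0.665, 0.0]
wrist_force: [-2.9, -0.1, 6.8]
opening: 0.147
grasp_force: 60.4
```

apply_moves --moves '[{"jaw": 0,"offset": [0,0,2],"rot": [0,0,0]},{"jaw": 0,"offset": [0,0,2],"rot": [0,0,0]},{"jaw": 0,"offset": [0,0,0],"rot": [0,0,0]},{"jaw": 0,"offset": [0,0,0],"rot": [0,0,0]},{"jaw": 0,"offset": [0,0,0],"rot": [0,0,0]}]'

```text
time_s: 22.28
eef_pos: [0.5325, 0.1535, 0.0906]
eef_rot: [0.001, 0.747, 0.665, 0.001]
wrist_force: [-3.9, 0.2, 9.6]
opening: 0.147
grasp_force: 61.1
```

```bash
python3 -c "
from h import *
avg(2,(.5314,.1532,.081),83.4)"
```

```text
t 22.27 pos [0.5325 0.1535 0.0906] off mm [-0.5 -1.1  9.6] rot deg [ 0.14 -0.03 -0.06] F [-3.9  0.2  9.6] open 0.147 grip 61.1
t 22.32 pos [0.5325 0.1536 0.0907] off mm [-0.5 -1.1  9.7] rot deg [ 0.14 -0.03 -0.05] F [-4.3  0.9 10.9] open 0.145 grip 61.1
mean [-0.48 -1.1   9.66  0.14 -0.03 -0.05] sd [0.01 0.02 0.01 0.   0.   0.  ]
```

apply_moves --moves '[{"jaw": 0,"offset": [0,0,2],"rot": [0,0,0]},{"jaw": 0,"offset": [0,0,2],"rot": [0,0,0]},{"jaw": 0,"offset": [0,0,2],"rot": [0,0,0]},{"jaw": 0,"offset": [0,0,2],"rot": [0,0,0]},{"jaw": 0,"offset": [0,0,1],"rot": [0,0,0]}]'

```text
time_s: 23.0
eef_pos: [0.5314, 0.1534, 0.0807]
eef_rot: [-0.0, 0.747, 0.665, -0.0]
wrist_force: [-6.4, -0.7, 14.9]
opening: 0.15
grasp_force: 61.7
```

apply_moves --moves '[{"jaw": 0,"offset": [0,0,0],"rot": [0,0,0]},{"jaw": 0,"offset": [0,0,0],"rot": [0,0,0]},{"jaw": 0,"offset": [0,0,0],"rot": [0,0,0]},{"jaw": 0,"offset": [0,0,0],"rot": [0,0,0]},{"jaw": 0,"offset": [0,0,0],"rot": [0,0,0]}]'

```text
time_s: 23.62
eef_pos: [0.5314, 0.1533, 0.0807]
eef_rot: [0.0, 0.747, 0.665, -0.0]
wrist_force: [-5.3, -1.0, 9.5]
opening: 0.151
grasp_force: 60.8
```

```bash
python3 -c "
from h import *
avg(3,(.5314,.1532,.081),83.4)"
```

```text
t 23.62 pos [0.5314 0.1533 0.0807] off mm [-0.1 -0.  -0.3] rot deg [-0.01  0.01 -0.05] F [-5.3 -1.   9.5] open 0.151 grip 60.8
t 23.68 pos [0.5314 0.1533 0.0807] off mm [-0.1  0.  -0.3] rot deg [-0.01  0.01 -0.05] F [-5.  -0.3 10.4] open 0.146 grip 60.8
t 23.73 pos [0.5314 0.1533 0.0807] off mm [-0.1 -0.  -0.3] rot deg [-0.01  0.01 -0.05] F [-4.6  0.4  9.3] open 0.147 grip 60.8
mean [-0.13 -0.   -0.28 -0.01  0.01 -0.05] sd [0.01 0.   0.   0.   0.   0.  ]
```

apply_moves --moves '[{"jaw": 0,"offset": [0,-0.7,0.5],"rot": [0,0,0]},{"jaw": 0,"offset": [0,0,0.5],"rot": [0,0,0]},{"jaw": 0,"offset": [0,0,0],"rot": [0,0,0]},{"jaw": 0,"offset": [0,0,0],"rot": [0,0,0]},{"jaw": 0,"offset": [0,0,0],"rot": [0,0,0]}]'

```text
time_s: 24.4
eef_pos: [0.5313, 0.1534, 0.0806]
eef_rot: [0.0, 0.747, 0.665, 0.0]
wrist_force: [-7.0, -0.8, 14.3]
opening: 0.152
grasp_force: 61.6
```

```bash
python3 - <<'E'
from h import *
np.set_printoptions(precision=4,suppress=True)
avg(3,(.5314,.1532,.081),83.4)
rgb,d=ctrl.camera("side");save(cv2.resize(rgb[180:290,190:327],(750,600)),"s7")
P=cloud("side",d);hs=cv2.cvtColor(rgb,cv2.COLOR_RGB2HSV).astype(int);H,S=hs[...,0],hs[...,1]
q=P[(H>22)&(H<35)&(S>130)&(d>0)&(P[...,1]>.1)&(P[...,1]<.2)&(P[...,0]>.49)];print(len(q),np.percentile(q,[2,50,98,99.5],axis=0))
t=q[(q[:,2]>.07)&(q[:,2]<.085)];print(len(t),np.median(t[:,2]))
E
```

```text
t 24.4 pos [0.5313 0.1534 0.0806] off mm [-0.2  0.1 -0.4] rot deg [ 0.06  0.01 -0.05] F [-7.  -0.8 14.3] open 0.152 grip 61.6
t 24.45 pos [0.5313 0.1534 0.0806] off mm [-0.2  0.1 -0.4] rot deg [ 0.06  0.01 -0.05] F [-6.1 -1.2 14.7] open 0.149 grip 61.6
t 24.5 pos [0.5313 0.1534 0.0806] off mm [-0.2  0.1 -0.4] rot deg [ 0.06  0.01 -0.05] F [-5.6 -1.4 14.5] open 0.153 grip 61.6
mean [-0.18  0.13 -0.37  0.06  0.01 -0.05] sd [0.01 0.01 0.01 0.   0.   0.  ]
768 [[0.5025 0.1312 0.0136]
 [0.5141 0.1737 0.0705]
 [0.5568 0.1876 0.099 ]
 [0.5576 0.1881 0.0996]]
309 0.07592213550188687
```

View pics/s7.png

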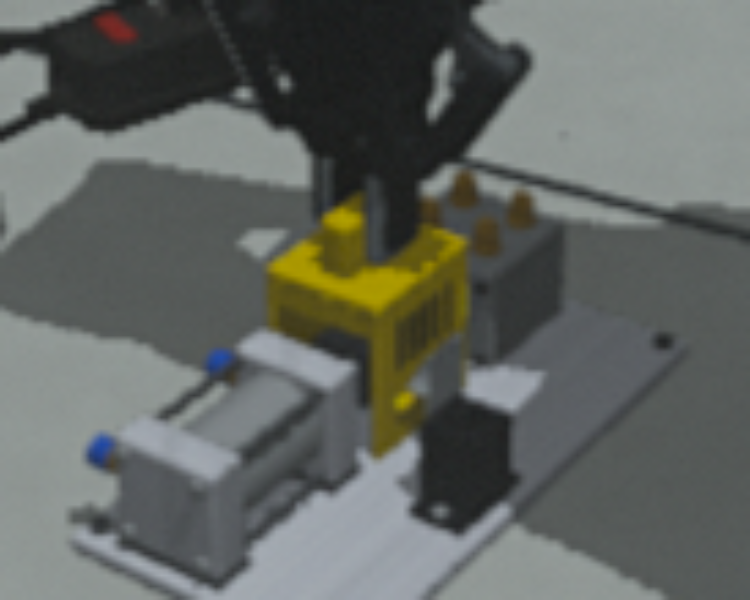

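The guard sits on the plate: its lower edge meets the plate at crop (385,450), the front clip is over the bead, and height matches the seat after the known camera bias. I'll add a little push and check it holds.

apply_moves --moves '[{"jaw": 0,"offset": [0,0,0.5],"rot": [0,0,0]},{"jaw": 0,"offset": [0,0,0],"rot": [0,0,0]},{"jaw": 0,"offset": [0,0,0],"rot": [0,0,0]},{"jaw": 0,"offset": [0,0,0],"rot": [0,0,0]},{"jaw": 0,"offset": [0,0,0],"rot": [0,0,0]}]'

```text
time_s: 25.22
eef_pos: [0.5314, 0.1534, 0.0806]
eef_rot: [0.0, 0.747, 0.665, 0.0]
wrist_force: [-8.9, -0.3, 19.0]
opening: 0.146
grasp_force: 62.2
```

apply_moves --moves '[{"jaw": 0,"offset": [0,0,0],"rot": [0,0,0]},{"jaw": 0,"offset": [0,0,0],"rot": [0,0,0]},{"jaw": 0,"offset": [0,0,0],"rot": [0,0,0]},{"jaw": 0,"offset": [0,0,0],"rot": [0,0,0]},{"jaw": 0,"offset": [0,0,0],"rot": [0,0,0]}]'

```text
time_s: 25.85
eef_pos: [0.5313, 0.1534, 0.0806]
eef_rot: [0.0, 0.747, 0.665, 0.0]
wrist_force: [-8.0, -1.6, 18.7]
opening: 0.148
grasp_force: 62.2
```

```bash
python3 -c "
from h import *
avg(2,(.5314,.1532,.081),83.4)
o=ctrl.get_obs()
if 10<o['wrist_force'][2]<30: print(ctrl.hand_in())"
```

```text
t 25.85 pos [0.5313 0.1534 0.0806] off mm [-0.2  0.1 -0.4] rot deg [ 0.06  0.01 -0.05] F [-8.  -1.6 18.7] open 0.148 grip 62.2
t 25.9 pos [0.5314 0.1534 0.0806] off mm [-0.2  0.1 -0.4] rot deg [ 0.07  0.01 -0.05] F [-8.2 -1.5 17.9] open 0.149 grip 62.2
mean [-0.21  0.07 -0.37  0.06  0.01 -0.05] sd [0.   0.02 0.   0.   0.   0.  ]
the job is handed in; nothing more can be done
None
```

I handed the job in at about 26 s with the pin in the coupling, its collar on the fork, and the guard pressed down on the base plate under about 18 N with the gripper still holding it. I judged the clip snap from the force drop, the stiff stop at seat height and a picture showing only the front clip; no verdict came back from the hand-in.

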